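# Hang the red coffee scoop inside the low utensil cabinet

## Robot

A 6-joint arm with a two-finger parallel gripper is mounted at the origin on a cart in front of the work surface, level with it; the furniture and walls round the work are solid. World frame = base frame: x ahead of the robot, y to its left, z up, the work surface at z = 0. Lengths are in mm, angles in rad, forces in N, time in s.
With the tool pointing down it reaches from about 325 to 850 mm from the base axis. Payload 15.5 kg.
Tool frame: the origin (TCP) lies midway between the tips of the shut fingers; the grasp point (between the pads) lies 19 mm behind it; z points along the fingers, y is the line along which they close (so a half turn about z gives the same grasp; the last joint's range is limited). The gripper opens to 91 mm and grips with 3 to 60 N. Pads are 32 mm wide; open, the fingers measure 118 mm over their backs; the gripper's body (76 mm by 178 mm) begins 60 mm behind the grasp point.
Start: joints at [1.012, 0.494, 1.345, -0, 1.302, -0.096], TCP at [279.589, 558.978, 213.915] pointing down, gripper open.
Joint ranges: [-2.91, 2.91], [-0.82, 2.16], [0.22, 2.67], [-1.22, 4.37], [0.12, 2.79], [-3.08, 3.08]. Speed limits (rad/s): [1.89, 1.89, 2.57, 3.01, 3.01, 3.01].

## Interface

Orientations are given as a unit quaternion [w, x, y, z].
In Python, from plant import * gives the robot as it stands.
- The arm moves only by the shell command python3 -m handwheel 'ROWS' [OPENING] [FORCE]. ROWS is JSON, one flat list of numbers, 6 for each row, row after row: the shift along the tool's x, y, z in mm, then the turn, a rotation vector about the tool's x, y, z in rad. A call has 1 to 5 rows; each row shifts and turns the commanded pose from where the row before left it, along the tool's axes as they then stand; what a row does not reach is not made up. A row lasts 1/12 s, in which the tool goes at most 41.7 mm and 7.16 degrees, less where a joint would pass 70% of its speed; a pose out of reach is approached as far as the arm can. A call with a gripper value outside its range is refused whole. OPENING is the finger opening in mm, from 0 to 91.2, set as the call begins (- or left out, the last holds). The fingers move at their own pace and stop on an object; FORCE is the grip in N (left out, the last holds). Time passes only in rows, so rows that do not move let the fingers close. It gives the time, the measured TCP pose, the force, the opening and the grip force at its end, in the units of the state.
- observe(): the state, without advancing time (a new reading comes with each control period).
- get_image(name): name is "scene" or "top" or "wrist"; returns a dict with "pixels" (480x640x3 uint8, blue, green, red), "z_map" (480x640 float32, mm along the optical axis (not along the pixel's ray), 0 where there is no reading), "fov_y" (degrees; the focal length in pixels is half the picture's height over the tangent of half this angle, whatever the lens; pixels are square), "cx", "cy" (the principal point, pixels), "R" (3x3) and "t" (3): a world point X has camera coordinates R X + t. Camera axes: x right, y down, z forward; pixel columns grow to the right and rows downward; lengths in mm; the calibration is good to about 2 mm. A picture is of the moment at which its call begins.
- sign_off(): hands the job in; it is judged then, once.
The state is a dict: "time_s": time; "joints": joint angles; "joint_vel": joint speeds; "joint_torque": joint torques, N m; "position": TCP position; "ee_rot": TCP orientation; "ft_force": force on the tool from outside, world axes, zero at the start; "ft_torque": the same for the moment, N m; "gripper_width": opening from 0.0 (shut) to 1.0 (fully open); "grasp_force": force on a finger pad.
Only numpy, scipy, OpenCV 4.12 (cv2) and the standard library are available. Lean on these libraries where they do the work, as an engineer would, in place of code of your own. Each camera call takes 0.05 s, during which the arm holds its last target. There are 200 camera calls.

## Task

Hang the red-gripped coffee scoop by its loop on the hook inside the small wooden utensil cabinet, tilting it loop-end up so that it passes under the front board, and let it hang there freely. Leave the blue-gripped scoop lying where it is.

Things in the scene. Friction and masses are not known exactly. Their poses are not given: they have to be found in the camera images.
- red_scoop_grip (a point): Scoop to hang, 120 g, flat on a 5 mm mat: steel bowl (40 mm wide, 28 high), RED grip (50 long, 16 wide, 24 high; hold here), 8 mm shaft, flat loop of 6 mm wire (opening 44 long, 34 wide). Point: middle of the grip, 12 mm above the underside; x along the shaft to the loop, z up out of the bowl. Loop centre 108 mm along +x, far end 136; bowl end 65 along -x. Let go tilted, it swings for about 2 s.
- blue_scoop_grip (a point): Bystander: a scoop of the same shape and size as the red one, but with a BLUE grip, on the same grey mat about 85 mm to its side. Point and axes as for the red one: middle of the grip, x to the loop.
- cabinet: Fixed open-fronted utensil cabinet of light wood, 118 mm deep (x), 146 wide (y), 296 high. Walls 8 mm, floor 6 mm, clear plastic roof with its underside 290 mm up. A front board hangs from the roof: its lower edge is 250 mm up, the front is open below it. Origin: centre of the underside, on the worktop; x points inward from the open front (x = -59 mm), z up.
- hook_tip (a point): Top of the upturned tip of the cabinet's one dark steel hook, 7 mm bar: 60 mm behind the open front, mid-width, 243 mm above the worktop, 47 mm below the roof, 49 mm before the back wall. Axes as the cabinet's. The bar runs level from the back wall, centreline 18 mm below this point, then turns straight up. The loop goes over the tip from above; hung, the grip is about 145 mm below this point.

How it is judged:
By the outcome, as a careful person would: the job done as asked, in the order asked, and still so for the second after the job is handed in, with the robot touching nothing.
It also fails if it takes over 42 s, if anything falls off the work surface, if the arm or the gripper's body presses on something with over 40 N, if the wrist force passes 120 N, or if a joint passes its speed limit or range.

## Working session

There is one attempt and no reset: what is moved stays moved. The work goes in short steps, Python scripts to look and compute and a shell command to move; the robot and the scene stay as the last step left them, time stands still between calls to the robot, and variables do not carry over. Pictures are saved under pics/ and viewed, at most 10 in all, crops included, and the job is handed in when it is done.

```bash
mkdir -p pics; cat > h.py <<'E'
from plant import *
import numpy as np, cv2
from scipy.spatial.transform import Rotation as Ro
def snap(n,f):
    d=get_image(n); cv2.imwrite('pics/'+f+'.png',d['pixels']); np.savez('pics/'+f+'.npz',**d); return d
def pts(d):
    f=240/np.tan(np.radians(d['fov_y'])/2); v,u=np.mgrid[0:480,0:640]; z=d['z_map']
    P=np.stack([(u-d['cx'])/f*z,(v-d['cy'])/f*z,z],-1)
    return (P-np.array(d['t']))@np.array(d['R'])
def pose():
    s=observe(); q=s['ee_rot']; return np.array(s['position']),Ro.from_quat([q[1],q[2],q[3],q[0]])
E
python3 - <<'E'
from h import *
for n in('scene','top'):
    d=snap(n,n+'1');P=pts(d);h=cv2.cvtColor(d['pixels'],cv2.COLOR_BGR2HSV);S=(h[...,1]>130)&(h[...,2]>60)&(d['z_map']>0)
    for c,m in(('red',(h[...,0]<8)|(h[...,0]>172)),('blue',(h[...,0]>100)&(h[...,0]<130))):
        p=P[S&m]; v=np.argwhere(S&m); print(n,c,len(p),np.median(v,0),np.median(p,0).round(),np.percentile(p,[3,97],0).round())
s=observe();print(s);print(pose()[1].as_matrix().round(3))
E
```

```text
scene red 1551 [371. 105.] [573. 626. 132.] [[ -115. -1253.    11.]
 [  624.   670.   261.]]
scene blue 146 [385. 229.] [453. 438.  25.] [[436. 430.   9.]
 [469. 442.  32.]]
top red 124 [168. 476.] [ 604. -629.  134.] [[ 577. -653.  126.]
 [ 630. -609.  142.]]
top blue 2 [318.5 186. ] [466. 441.  26.] [[466. 440.  23.]
 [466. 441.  28.]]
{'time_s': 0.1, 'joints': array([ 1.01150917e+00,  4.94108235e-01,  1.34609994e+00, -8.93711457e-06,
        1.30248946e+00, -9.54841173e-02]), 'joint_vel': array([-0.00018288,  0.00132221, -0.00328541,  0.00124717, -0.0010411 ,
        0.00168022]), 'joint_torque': array([ 2.78223699e-03, -8.80246925e+01, -3.82538009e+01,  7.09624775e-02,
        4.82678600e-02, -1.69533241e-04]), 'position': array([279.39624811, 558.67431264, 213.39542927]), 'ee_rot': array([-1.73585081e-04,  2.29827368e-01,  9.73231255e-01, -5.24532986e-04]), 'ft_force': array([ 0.02632602, -0.18441848, -0.19541845]), 'ft_torque': array([-0.01567425, -0.0067882 , -0.01941003]), 'grasp_force': 0.0, 'gripper_width': 1.0009014198527697}
[[-0.894  0.447 -0.001]
 [ 0.447  0.894 -0.001]
 [ 0.    -0.001 -1.   ]]
```

View pics/scene1.png

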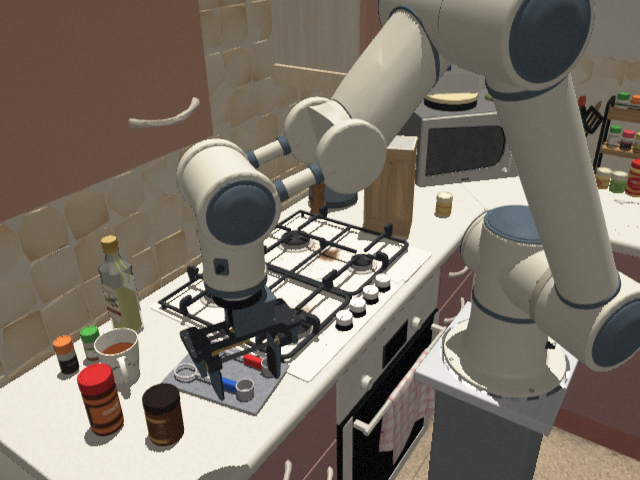

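View pics/top1.png

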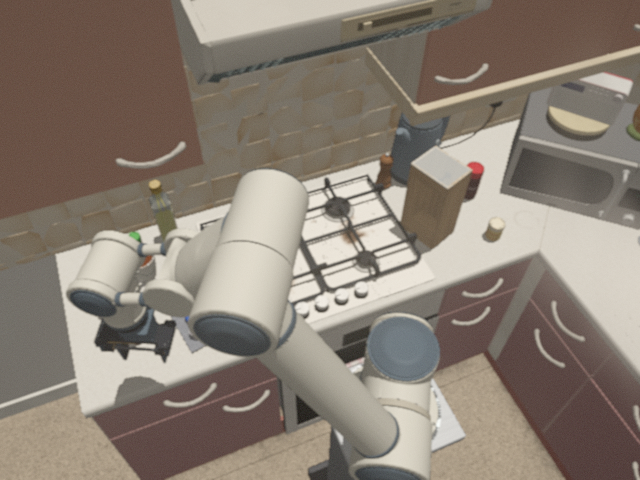

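The scene picture shows the grey mat at about (230,375) with the red grip at (255,362) and blue at (230,385). The wooden cabinet stands beyond the hob at (390,190), and at (437,195) in the top picture.

```bash
python3 - <<'E'
from h import *
d=snap('wrist','w1');print(d['R'],d['t'])
P=pts(d);h=cv2.cvtColor(d['pixels'],cv2.COLOR_BGR2HSV);S=(h[...,1]>130)&(h[...,2]>60)&(d['z_map']>0)
for c,m in(('red',(h[...,0]<8)|(h[...,0]>172)),('blue',(h[...,0]>100)&(h[...,0]<130))):
    m=S&m; p=P[m]; v=np.argwhere(m)
    if len(p): print(c,len(p),np.median(v,0),np.median(p,0).round(),np.percentile(p,[3,97],0).round())
for f,(u0,u1,v0,v1) in(('scene1',(355,425,130,240)),('top1',(395,480,140,250))):
    d=np.load('pics/%s.npz'%f);P=pts(d)
    for v in range(v0,v1,10):print(v,[tuple(int(a) for a in P[v,u]) for u in range(u0,u1,10)])
E
```

```text
[[ 0.44808512  0.89399027 -0.00105804]
 [ 0.86413457 -0.43281696  0.25678966]
 [ 0.22910953 -0.11597791 -0.96646673]] [-624.54917737  -28.7141205   389.71950275]
blue 242 [413. 283.] [444. 438.  24.] [[254. 429.  11.]
 [458. 565. 324.]]
130 [(133, 458, 651), (126, 443, 648), (117, 432, 647), (115, 407, 640), (109, 389, 636), (687, -848, 176), (610, -771, 211)]
140 [(133, 458, 637), (125, 444, 634), (117, 432, 632), (116, 404, 624), (516, -424, 297), (489, -438, 297), (462, -451, 298)]
150 [(133, 457, 623), (124, 445, 621), (117, 430, 618), (109, 417, 615), (484, -363, 290), (459, -380, 290), (456, -442, 270)]
160 [(133, 456, 608), (125, 444, 606), (116, 431, 603), (511, -354, 256), (483, -365, 258), (455, -374, 261), (464, -465, 228)]
170 [(133, 455, 594), (126, 441, 590), (116, 431, 589), (559, -448, 180), (528, -459, 183), (503, -479, 181), (597, -765, 59)]
180 [(133, 456, 579), (125, 442, 576), (590, -440, 141), (563, -459, 140), (527, -460, 148), (503, -484, 145), (591, -757, 23)]
190 [(132, 457, 565), (569, -340, 149), (588, -440, 105), (558, -453, 108), (528, -464, 111), (499, 
[... 1587 characters left out ...]
), (434, -386, 243), (454, -442, 200), (587, -608, -1), (577, -646, -7)]
210 [(637, -353, 0), (566, -344, 78), (585, -399, 34), (582, -439, 20), (553, -458, 43), (441, -402, 184), (460, -459, 140), (539, -577, 7), (532, -616, -2)]
220 [(583, -323, 17), (567, -352, 21), (566, -394, 4), (551, -424, 8), (540, -458, 3), (442, -414, 130), (465, -476, 78), (506, -559, -2), (489, -587, 3)]
230 [(562, -315, -9), (533, -335, 14), (525, -371, 7), (512, -403, 6), (439, -382, 97), (449, -432, 63), (479, -503, -2), (466, -535, -2), (453, -566, -1)]
240 [(516, -291, 0), (473, -299, 46), (471, -338, 30), (474, -382, 5), (434, -389, 48), (460, -455, -12), (447, -486, -11), (432, -515, -7), (421, -549, -10)]
```

View pics/w1.png

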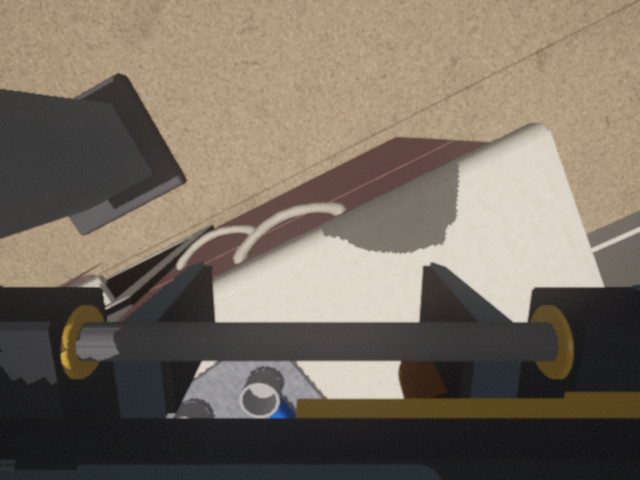

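The wrist view shows the mat only at the lower left (250,390), with the blue scoop's bowl at (260,398). The gripper hides the rest. I'll take what I can from the scene picture and fit the cabinet.

```bash
python3 - <<'E'
from h import *
d=np.load('pics/scene1.npz');P=pts(d);h=cv2.cvtColor(d['pixels'],cv2.COLOR_BGR2HSV)
S=(h[...,1]>130)&(h[...,2]>60)&(d['z_map']>0);w=np.zeros_like(S);w[345:400,170:290]=1
for c,m in(('red',(h[...,0]<8)|(h[...,0]>172)),('blue',(h[...,0]>100)&(h[...,0]<130))):
    m=S&m&w; p=P[m]; print(c,len(p),np.median(np.argwhere(m),0),np.median(p,0).round(1),np.percentile(p,[5,95],0).round())
for u,v in((178,373),(187,366),(187,380),(196,374),(244,390),(272,364)):print(u,v,P[v,u].round())
# cabinet
for f in('scene1','top1'):
    d=np.load('pics/%s.npz'%f);P=pts(d).reshape(-1,3);P=P[(d['z_map']>0).ravel()]
    roi=(abs(P[:,0]-515)<130)&(abs(P[:,1]+410)<110)
    r=P[roi&(P[:,2]>291)&(P[:,2]<304)];print(f,'roof',len(r),r.mean(0).round(),np.percentile(r,[1,99],0).round(),cv2.minAreaRect(r[:,:2].astype(np.float32)))
    b=P[roi&(P[:,2]>30)&(P[:,2]<240)]
    # histogram over yaw: find wall-normal yaw
    best=max(((np.histogram(b[:,:2]@[np.cos(a),np.sin(a)],np.arange(-1000,1500,5))[0]**2).sum(),np.degrees(a)) for a in np.radians(np.arange(-100,-40,1)));print(best)
    a=np.radians(best[1])
    for k in(a,a+np.pi/2):
        H,e=np.histogram(b[:,:2]@[np.cos(k),np.sin(k)],np.arange(-1000,1500,4));i=np.argsort(-H)[:8];print(np.degrees(k),[(int(e[j]),int(H[j])) for j in i])
d=get_image('top')
E
```

```text
red 192 [361.  252.5] [458.1 352.1  24.7] [[440. 342.   8.]
 [479. 357.  31.]]
blue 146 [385. 229.] [452.7 437.9  25. ] [[438. 431.   9.]
 [467. 442.  31.]]
178 373 [586. 459.   6.]
187 366 [584. 433.   8.]
187 380 [554. 463.   5.]
196 374 [539. 448.  18.]
244 390 [406. 440.  35.]
272 364 [254. 519. 237.]
scene1 roof 378 [ 485. -415.  297.] [[ 437. -486.  291.]
 [ 531. -356.  301.]] ((486.9671630859375, -421.3570251464844), (77.32672119140625, 129.75381469726562), 16.400558471679688)
(np.int64(904982), np.float64(-71.0))
-71.0 [(612, 560), (608, 483), (616, 328), (604, 186), (620, 93), (504, 92), (500, 80), (600, 48)]
19.0 [(424, 205), (284, 176), (288, 116), (340, 82), (344, 78), (336, 77), (348, 75), (312, 68)]
top1 roof 1319 [ 518. -412.  296.] [[ 440. -484.  291.]
 [ 597. -339.  303.]] ((520.676513671875, -413.155517578125), (150.6505889892578, 126.6431884765625), 20.07854461669922)
(np.int64(180575), np.float64(-71.0))
-71.0 [(612, 176), (608, 162), (504, 111), (500, 85), (508, 71), (532, 64), (524, 62), (604, 61)]
19.0 [(284, 622), (420, 384), (424, 259), (280, 135), (288, 94), (416, 47), (392, 27), (404, 24)]
```

```bash
python3 - <<'E'
from h import *
R=Ro.from_euler
yaw=np.radians(-70.5)
cx=np.array([np.cos(yaw),np.sin(yaw),0]);Z=np.array([0,0,1.])
C=np.array([519.7,-414.3,0])
for th in(25,40,55,70):
  t=np.radians(th);sx=cx*np.cos(t)+Z*np.sin(t);sz=Z*np.cos(t)-cx*np.sin(t)
  g=C+cx*1+Z*255-108*sx; q1=np.arctan2(g[1],g[0])-.1
  for s in(1,-1):
    tx=s*sx;tz=-sz;M=np.stack([tx,np.cross(tz,tx),tz],1)
    for q23 in(1.7,2.0):
      e=(R('z',q1)*R('y',q23)).inv()*Ro.from_matrix(M)
      a=e.as_euler('ZYZ');print(th,s,q23,g.round(),(np.array([a[0],a[1],a[2]-np.pi/2])).round(2))
# grasp
for s in(1,-1):
  a=np.radians(7 if s>0 else 187);q1=np.arctan2(352,458)-.1
  print('grasp q6',(q1+np.pi/2-a+np.pi)%(2*np.pi)-np.pi)
E
```

```text
25 1 1.7 [ 487. -323.  209.] [-0.25  1.08 -4.09]
25 1 2.0 [ 487. -323.  209.] [-0.31  0.79 -3.98]
25 -1 1.7 [ 487. -323.  209.] [-0.25  1.08 -0.95]
25 -1 2.0 [ 487. -323.  209.] [-0.31  0.79 -0.84]
40 1 1.7 [ 492. -337.  186.] [-0.44  0.86 -3.99]
40 1 2.0 [ 492. -337.  186.] [-0.61  0.6  -3.77]
40 -1 1.7 [ 492. -337.  186.] [-0.44  0.86 -0.85]
40 -1 2.0 [ 492. -337.  186.] [-0.61  0.6  -0.63]
55 1 1.7 [ 499. -357.  167.] [-0.7   0.67 -3.82]
55 1 2.0 [ 499. -357.  167.] [-1.06  0.48 -3.39]
55 -1 1.7 [ 499. -357.  167.] [-0.7   0.67 -0.68]
55 -1 2.0 [ 499. -357.  167.] [-1.06  0.48 -0.25]
70 1 1.7 [ 508. -380.  154.] [-1.09  0.52 -3.51]
70 1 2.0 [ 508. -380.  154.] [-1.65  0.46 -2.88]
70 -1 1.7 [ 508. -380.  154.] [-1.09  0.52 -0.37]
70 -1 2.0 [ 508. -380.  154.] [-1.65  0.46  0.27]
grasp q6 2.0038966972732997
grasp q6 -1.137695956316493
```

```bash
H="python3 -m handwheel"
$H '[-36,-15,0,0,0,0,-36,-15,0,0,0,0,-36,-15,0,0,0,0,-36,-15,0,0,0,0,-36,-15,0,0,0,0]' 60 | tail -1
$H '[-36,-15,0,0,0,0,-36,-15,0,0,0,0,0,0,0,0,0,0.121,0,0,0,0,0,0.121,0,0,0,0,0,0.121]' | tail -1
$H '[0,0,0,0,0,0.121,0,0,0,0,0,0.121,0,0,0,0,0,0.121,0,0,0,0,0,0.121,0,0,0,0,0,0.121]' | tail -1
$H '[0,0,0,0,0,0.121,0,0,0,0,0,0.121,0,0,0,0,0,0.121,0,0,0,0,0,0.121,0,0,0,0,0,0.121]' | tail -1
$H '[0,0,0,0,0,0.121,0,0,0,0,0,0.121,0,0,0,0,0,0.121,0,0,0,0,0,0.121,0,0,0,0,0,0.121]' | tail -1
$H '[0,0,0,0,0,0.121,0,0,0,0,0,0.121,0,0,0,0,0,0.121,0,0,0,0,0,0,0,0,0,0,0,0]' | tail -1
python3 - <<'E'
from h import *
s=observe();print(s['joints'].round(2),s['position'],pose()[1].as_matrix().round(3))
d=snap('wrist','w2');P=pts(d);h=cv2.cvtColor(d['pixels'],cv2.COLOR_BGR2HSV);S=(h[...,1]>130)&(h[...,2]>60)&(d['z_map']>0)
for c,m in(('red',(h[...,0]<8)|(h[...,0]>172)),('blue',(h[...,0]>100)&(h[...,0]<130))):
    m=S&m&(abs(P[...,0]-455)<60)&(P[...,2]<60); p=P[m]
    if len(p): print(c,len(p),np.median(np.argwhere(m),0),np.median(p,0).round(),np.percentile(p,[3,97],0).round())
E
```

```text
grasp_force: 0.0
grasp_force: 0.0
grasp_force: 0.0
grasp_force: 0.0
grasp_force: 0.0
grasp_force: 0.0
[0.55 0.43 1.46 0.   1.25 1.98] [457.90816344 352.28942018 213.81682685] [[ 0.99  0.14 -0.  ]
 [ 0.14 -0.99 -0.  ]
 [-0.    0.   -1.  ]]
red 926 [212. 323.] [463. 347.  27.] [[440. 339.  24.]
 [485. 355.  29.]]
blue 1066 [199.  226.5] [463. 432.  27.] [[440. 424.  14.]
 [484. 441.  29.]]
```

View pics/w2.png

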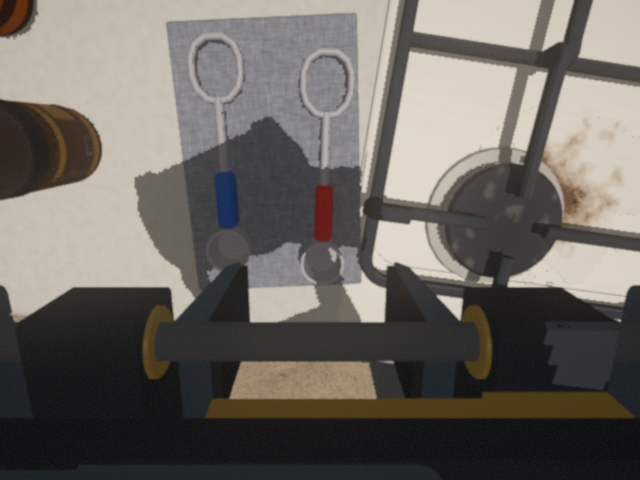

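The wrist picture shows both scoops in full: red grip at (323,212) with its loop at (327,83) and bowl at (322,262), blue grip at (226,200).

```bash
python3 - <<'E'
from h import *
d=dict(np.load('pics/w2.npz'));P=pts(d);h=cv2.cvtColor(d['pixels'],cv2.COLOR_BGR2HSV)
m=((h[...,0]<8)|(h[...,0]>172))&(h[...,1]>130)&(h[...,2]>60);m[:180]=0;m[245:]=0;m[:,:300]=0;m[:,345:]=0
p=P[m&(P[...,2]>22)][:,:2];r=cv2.minAreaRect(p.astype(np.float32));print(r)
g=np.array(r[0])
# loop: bright non-mat pixels
w=(d['pixels'].min(2)>125);w2=np.zeros_like(w);w2[44:120,298:358]=1
q=np.argwhere(w&w2);print(len(q),q.min(0),q.max(0))
f=240/np.tan(np.radians(d['fov_y'])/2);R,t=d['R'],d['t']
def at(u,v,z):
    c=-R.T@t;k=R.T@[(u-d['cx'])/f,(v-d['cy'])/f,1];return c+k*(z-c[2])/k[2]
v0,v1=q.min(0),q.max(0);L=at((v0[1]+v1[1])/2,(v0[0]+v1[0])/2,15)
e=L[:2]-g;print(L,np.linalg.norm(e),np.degrees(np.arctan2(e[1],e[0])))
E
```

```text
((484.0345153808594, 349.8351135253906), (92.9808120727539, 15.01945686340332), 7.961681842803955)
4008 [ 44 298] [119 357]
[571.33530798 359.07744987  15.        ] 87.78866196127846 6.043263360757382
```

```bash
H="python3 -m handwheel"
$H '[4,5.4,36,0,0,0.02,0,0,36,0,0,0,0,0,36,0,0,0,0,0,36,0,0,0,0,0,36,0,0,0]' 60 | tail -1
$H '[0,0,14,0,0,0,0,0,10,0,0,0,0,0,0,0,0,0]' 
$H '[0,0,0,0,0,0,0,0,0,0,0,0,0,0,0,0,0,0,0,0,0,0,0,0,0,0,0,0,0,0]' 0 40
python3 -c "
from h import *
d=snap('wrist','w3')"
```

```text
grasp_force: 0.0
time_s: 3.42
position: [461.9, 347.1, 8.3]
ee_rot: [0.001, 0.998, 0.06, -0.001]
ft_force: [-0.1, 0.1, -0.6]
gripper_width: 0.66
grasp_force: 0.0
time_s: 3.83
position: [463.1, 347.8, 10.8]
ee_rot: [-0.0, 0.998, 0.058, 0.001]
ft_force: [-1.1, -0.2, -0.7]
gripper_width: 0.324
grasp_force: 0.0
```

View pics/w3.png

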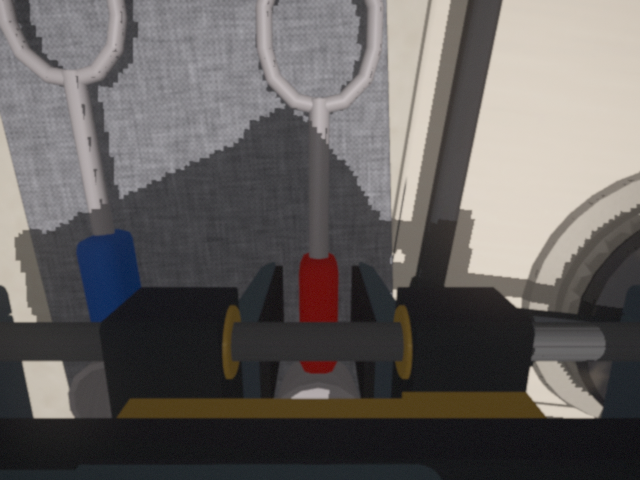

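Grip centred between the fingers. I'll close fully, check the grip, and lift.

```bash
H="python3 -m handwheel"
$H '[0,0,0,0,0,0,0,0,0,0,0,0,0,0,0,0,0,0]' 0 40
$H '[0,0,-20,0,0,0,0,0,-40,0,0,0,0,0,-40,0,0,0,0,0,-40,0,0,0,0,0,-40,0,0,0]'
$H '[0,0,-20,0,0,0,0,0,0,0,0,0]'
```

```text
time_s: 4.13
position: [462.8, 347.6, 10.2]
ee_rot: [-0.0, 0.998, 0.058, 0.0]
ft_force: [-1.0, -0.1, 6.6]
gripper_width: 0.173
grasp_force: 40.0
time_s: 4.55
position: [462.2, 347.2, 191.7]
ee_rot: [0.0, 0.998, 0.058, -0.0]
ft_force: [1.4, 1.2, -2.0]
gripper_width: 0.174
grasp_force: 40.0
time_s: 4.72
position: [464.6, 348.7, 214.9]
ee_rot: [-0.002, 0.998, 0.058, 0.003]
ft_force: [0.7, 0.7, -0.7]
gripper_width: 0.172
grasp_force: 40.0
```

```bash
H="python3 -m handwheel"
$H '[-6,38.3,0,0,0,0,-6,38.3,0,0,0,0,-6,38.3,0,0,0,0,-6,38.3,0,0,0,0,-6,38.3,0,0,0,0]' | grep pos
$H '[-6,38.3,0,0,0,0,-6,38.3,0,0,0,0,-6,38.3,0,0,0,0,-6,38.3,0,0,0,0,-6,38.3,0,0,0,0]' | grep pos
$H '[-6,38.3,0,0,0,0,-6,38.3,0,0,0,0,-6,38.3,0,0,0,0,-6,38.3,0,0,0,0,0,0,0,0,0,0.1227]' | grep pos
$H '[0,0,0,0,0,0.1227,0,0,0,0,0,0.1227,0,0,0,0,0,0.1227,0,0,0,0,0,0.1227,0,0,0,0,0,0.1227]' | grep pos
$H '[0,0,0,0,0,0.1227,0,0,0,0,0,0.1227,0,0,0,0,0,0.1227,0,0,0,0,0,0.1227,0,0,0,0,0,0.1227]' | grep pos
$H '[0,0,0,0,0.1164,0,0,0,0,0,0.1164,0,0,0,0,0,0.1164,0,0,0,0,0,0.1164,0,0,0,0,0,0.1164,0]' | grep pos
$H '[0,0,0,0,0.1164,0,0,0,0,0,0,0,0,0,0,0,0,0]'
python3 - <<'E'
from h import *
print(observe()['joints'].round(2),pose()[1].as_matrix().round(3))
snap('wrist','w4');snap('scene','s4')
E
```

```text
position: [454.1, 152.2, 209.0]
position: [446.7, -41.5, 209.2]
position: [441.4, -200.6, 209.1]
position: [441.2, -194.6, 208.9]
position: [441.2, -194.5, 208.9]
position: [439.9, -196.1, 210.3]
time_s: 7.47
position: [441.3, -210.8, 230.7]
ee_rot: [0.174, 0.784, -0.546, 0.239]
ft_force: [-0.1, -0.7, -1.9]
gripper_width: 0.178
grasp_force: 40.0
[-0.22  0.21  1.97 -0.76  0.77  3.08] [[ 0.29  -0.939  0.185]
 [-0.773 -0.344 -0.534]
 [ 0.565  0.012 -0.825]]
```

View pics/w4.png

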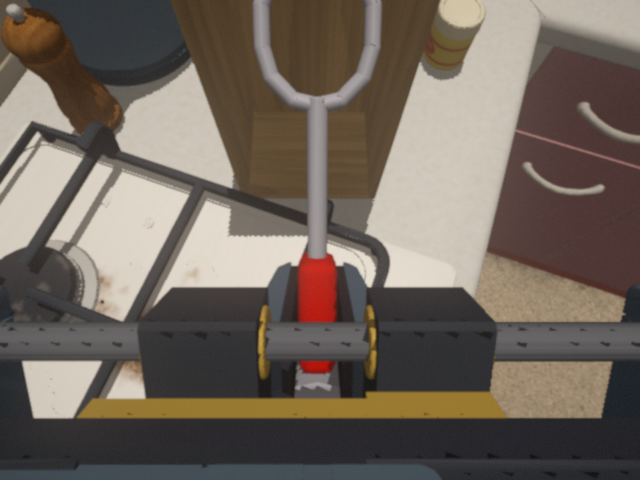

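View pics/s4.png

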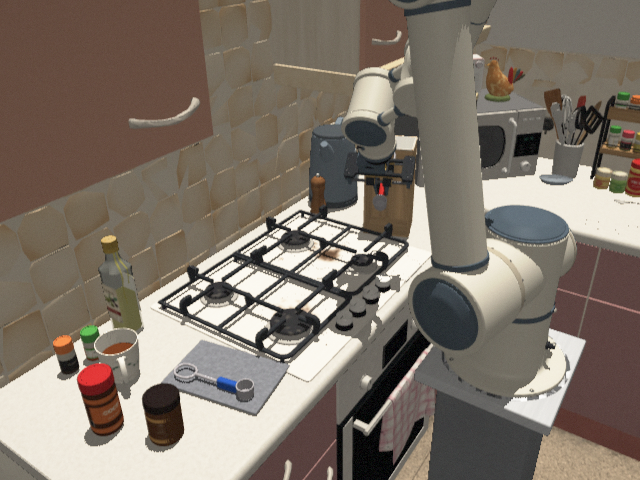

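The wrist picture shows the scoop held straight, grip at (318,290) and loop at (318,50), in line with the cabinet, whose floor front edge is at (235–372,196). The scene picture shows blue still on its mat at (228,385). Joint 6 has reached its limit here; that should ease as the arm swings towards the cabinet. I'll measure the loop in the tool frame and the cabinet again.

```bash
python3 - <<'E'
from h import *
p0,R0=pose();d=dict(np.load('pics/w4.npz'));P=pts(d);T=(P-p0)@R0.as_matrix()
ok=d['z_map']>0
h=cv2.cvtColor(d['pixels'],cv2.COLOR_BGR2HSV)
m=((h[...,0]<8)|(h[...,0]>172))&(h[...,1]>150)&ok&(abs(T[...,1])<12)&(T[...,2]>-40)&(T[...,2]<30)
print('grip',m.sum(),np.percentile(T[m],[2,50,98],0).round(1))
m=ok&(abs(T[...,1])<40)&(abs(T[...,2])<30)&(T[...,0]>30);t=T[m]
for a in range(30,150,8):
    k=t[(t[:,0]>=a)&(t[:,0]<a+8)]
    if len(k):print(a,len(k),np.percentile(k[:,1],[2,98]).round(1),np.median(k[:,2]).round(1))
# cabinet
q=P[ok&((abs(T[...,2])>40)|(abs(T[...,1])>40))];q=q[(abs(q[:,0]-515)<130)&(abs(q[:,1]+410)<110)]
b=q[(q[:,2]>20)&(q[:,2]<285)]
best=max(((np.histogram(b[:,:2]@[np.cos(a),np.sin(a)],np.arange(-1000,1500,4))[0]**2).sum()+(np.histogram(b[:,:2]@[-np.sin(a),np.cos(a)],np.arange(-1000,1500,4))[0]**2).sum(),np.degrees(a)) for a in np.radians(np.arange(-85,-55,.5)));print(best)
a=np.radians(best[1])
for k in(a,a+np.pi/2):
    H,e=np.histogram(b[:,:2]@[np.cos(k),np.sin(k)],np.arange(-1000,1500,2));i=np.argsort(-H)[:10];print(np.degrees(k),sorted((int(e[j]),int(H[j])) for j in i))
E
```

```text
grip 2790 [[-25.1  -7.8 -19.4]
 [  9.   -0.3 -17.7]
 [ 21.3   7.1  -8.4]]
30 385 [-4.4  3.3] -9.8
38 403 [-4.3  3.2] -9.8
46 408 [-4.3  3.2] -9.8
54 418 [-4.2  3.1] -9.8
62 436 [-4.2  3.1] -9.9
70 461 [-4.6  3. ] -9.8
78 1273 [-14.7  13.6] -9.2
86 934 [-20.4  19.2] -9.0
94 806 [-22.7  21.5] -9.0
102 824 [-23.2  22. ] -9.1
110 627 [-23.1  21.8] -8.9
(np.int64(193442870), np.float64(-70.0))
-70.0 [(506, 1421), (508, 2849), (510, 447), (512, 404), (514, 337), (516, 364), (518, 324), (520, 353), (616, 4691), (618, 5385)]
20.000000000000004 [(278, 538), (280, 564), (282, 599), (284, 5110), (328, 252), (330, 255), (414, 6067), (416, 593), (418, 534), (420, 512)]
```

```bash
cat >> h.py <<'E'
yaw=np.radians(-70);cx=np.array([np.cos(yaw),np.sin(yaw),0]);cy=np.array([-cx[1],cx[0],0])
TIP=np.array([522.4,-414.3,243]);LT=np.array([107.5,-.6,-6])
def go(xi,z):
    p,R=pose();M=R.as_matrix();L=p+M@LT;D=TIP+cx*xi;D[2]=z
    e=L-TIP;print('loop now (in,side,z):',round(e@cx,1),round(e@cy,1),L[2].round(1),'tilt',np.degrees(np.arcsin(M[2,0])).round(1),'yaw',np.degrees(np.arctan2(M[1,0],M[0,0])).round(1),'tooly z',M[2,1].round(3))
    print('shift in tool axes to',xi,z,((D-L)@M).round(1),observe()['joints'].round(2))
E
python3 -c "
from h import *
go(-90,196)"
```

```text
loop now (in,side,z): -133.0 -5.4 296.3 tilt 34.4 yaw -69.6 tooly z 0.011
shift in tool axes to -90 196 [-21.2  -6.5 107. ] [-0.22  0.21  1.97 -0.76  0.77  3.08]
```

```bash
python3 -m handwheel '[-7,-2.2,35.7,0,0,0,-7,-2.2,35.7,0,0,0,-7,-2.2,35.6,0,0,0,0,0,0,0,0,0,0,0,0,0,0,0]'
python3 -c "
from h import *
go(-90,196)"
```

```text
time_s: 7.98
position: [463.9, -264.3, 153.5]
ee_rot: [0.162, 0.794, -0.544, 0.218]
ft_force: [-0.6, 0.4, -0.6]
gripper_width: 0.173
grasp_force: 40.0
loop now (in,side,z): -72.5 -0.5 214.8 tilt 31.5 yaw -68.4 tooly z 0.021
shift in tool axes to -90 196 [-24.7  -1.1   6.9] [-0.36  0.38  1.98 -0.84  0.57  3.08]
```

```bash
python3 -c "
from h import *
go(-35,238)"
```

```text
loop now (in,side,z): -72.5 -0.5 214.8 tilt 31.5 yaw -68.4 tooly z 0.021
shift in tool axes to -35 238 [44.1  0.6 -0.1] [-0.36  0.38  1.98 -0.84  0.57  3.08]
```

```bash
python3 -m handwheel '[22,0.3,0,0,0,0,22,0.3,0,0,0,0,0,0,0,0,0,0,0,0,0,0,0,0]'
python3 -c "
from h import *
go(0,258)
snap('wrist','w5')"
```

```text
time_s: 8.32
position: [478.3, -298.5, 179.5]
ee_rot: [0.162, 0.794, -0.543, 0.221]
ft_force: [-0.6, -0.6, -1.1]
gripper_width: 0.172
grasp_force: 40.0
loop now (in,side,z): -35.7 1.4 241.2 tilt 31.8 yaw -68.4 tooly z 0.017
shift in tool axes to 0 258 [39.1  2.3  4.5] [-0.43  0.36  1.9  -0.73  0.6   2.9 ]
```

View pics/w5.png

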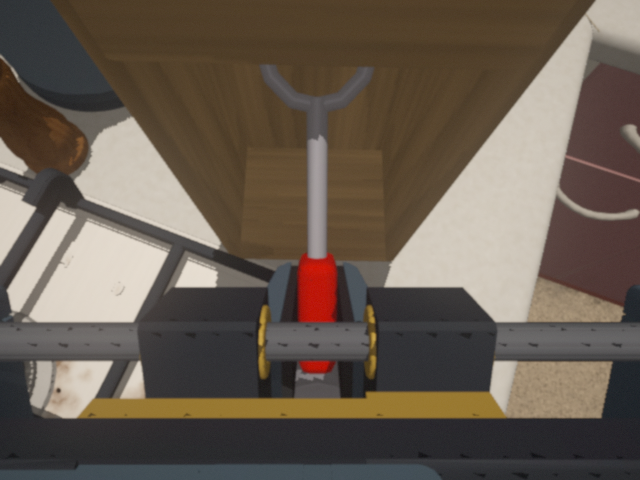

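The loop (318,85) has passed under the front board and lines up with mid-width. No contact. Joint 6 is off its limit.

```bash
python3 -m handwheel '[20,1.1,2.2,0,0,0,19.5,1.1,2.2,0,0,0,0,0,0,0,0,0,0,0,0,0,0,0]'
python3 -c "
from h import *
go(0,240)
snap('wrist','w6');snap('scene','s6');snap('top','t6')
a=np.hstack([cv2.imread('pics/w6.png')[0:300,120:520],cv2.resize(cv2.imread('pics/s6.png')[100:260,330:450],(300,400))[:300]])
b=cv2.resize(cv2.imread('pics/t6.png')[120:270,380:510],(348,400))[:300]
cv2.imwrite('pics/c6.png',np.vstack([a,np.hstack([b,np.zeros((300,352,3),np.uint8)])]))"
```

```text
time_s: 8.7
position: [488.9, -331.9, 195.3]
ee_rot: [0.162, 0.795, -0.542, 0.22]
ft_force: [-0.7, -0.4, -1.4]
gripper_width: 0.176
grasp_force: 40.0
loop now (in,side,z): -0.6 0.2 256.9 tilt 31.7 yaw -68.2 tooly z 0.02
shift in tool axes to 0 240 [-8.4 -0.1 14.7] [-0.48  0.36  1.84 -0.66  0.63  2.76]
```

View pics/c6.png

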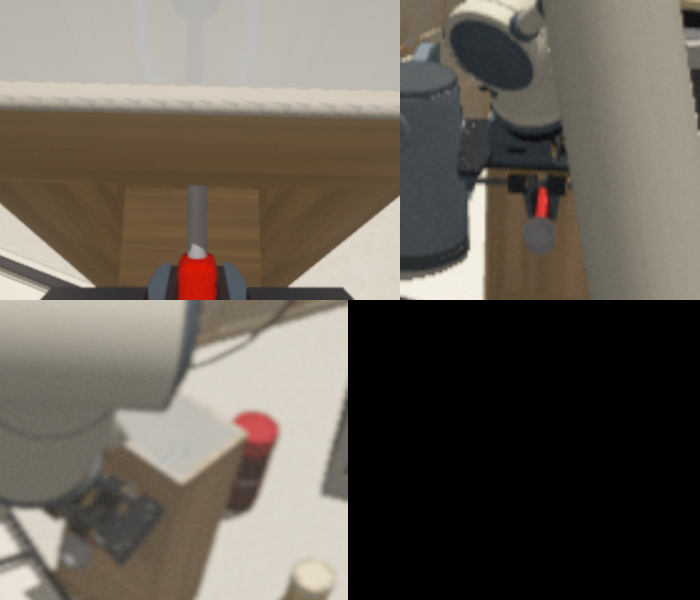

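Through the clear roof the wrist view shows the loop faintly at (315,0–85), with the dark hook in line with it at about (315,5). No force. I'll check numerically where the hook shows against its predicted pixel.

```bash
python3 - <<'E'
from h import *
d=dict(np.load('pics/w6.npz'));f=240/np.tan(np.radians(d['fov_y'])/2)
def px(X):
    c=d['R']@X+d['t'];return (c[:2]/c[2]*f+[d['cx'],d['cy']]).round(1)
p,R=pose();M=R.as_matrix()
print('tip',px(TIP),'bar-below-tip',px(TIP-[0,0,18]),'loop c',px(p+M@LT),'near inner',px(p+M@(LT-[22,0,0])),'sides',px(p+M@(LT+[0,17,0])),px(p+M@(LT-[0,17,0])))
g=cv2.GaussianBlur(cv2.cvtColor(d['pixels'],cv2.COLOR_BGR2GRAY),(0,0),1)
for v in range(0,80,5):print(v,g[v,246:394:6])
z=d['z_map'];print(z[5,250:390:10].round())
E
```

```text
tip [315.6  55.4] bar-below-tip [315.   85.3] loop c [315.4  32.5] near inner [315.6  96.6] sides [362.3  32.3] [268.5  32.7]
0 [182 183 185 185 183 182 182 181 176 176 177 177 177 176 176 176 182 182
 183 183 184 186 185 182 183]
5 [182 184 186 185 184 182 182 182 177 176 177 177 177 177 177 176 183 183
 183 183 184 186 185 183 183]
10 [183 184 186 186 183 183 183 182 180 177 177 178 178 177 177 178 183 183
 184 183 185 187 185 183 184]
15 [183 184 186 186 184 183 183 183 183 180 178 179 178 177 179 183 184 184
 184 184 185 187 186 184 184]
20 [184 184 187 186 185 184 184 184 184 184 182 178 179 182 183 183 184 184
 185 184 185 188 186 184 184]
25 [184 185 187 187 185 184 184 184 184 184 183 179 179 183 184 184 184 184
 185 185 186 188 186 184 185]
30 [185 185 187 187 185 185 184 185 184 184 183 179 179 184 184 184 184 185
 185 185 186 188 186 185 185]
35 [185 186 188 187 186 185 185 185 185 185 183 180 180 184 184 184 185 185
 185 186 186 189 187 185 185]
40 [185 185 188 188 186 186 185 185 185 185 183 180 180 184 185 185 185 186
 186 186 187 189 187 186 186]
45 [186 185 188 188 186 186 185 185 185 185 183 180 180 184 185 185 185 186
 186 186 187 189 187 186 186]
50 [186 186 188 189 187 186 186 186 186 186 183 180 180 185 185 185 186 187
 186 187 188 189 187 186 186]
55 [186 186 188 190 188 187 186 186 186 186 183 181 181 186 186 186 186 187
 187 187 189 189 187 186 186]
60 [187 187 187 189 188 187 187 186 186 186 183 181 181 186 186 186 186 187
 187 187 189 188 187 187 186]
65 [187 187 186 189 189 187 187 186 187 187 182 181 181 186 186 186 187 187
 187 188 190 188 187 187 187]
70 [187 187 186 189 190 188 187 186 186 186 182 181 180 186 186 187 187 187
 187 189 190 188 187 187 187]
75 [187 187 186 188 190 189 188 186 187 186 182 181 181 186 186 186 187 188
 188 190 189 188 187 187 187]
[104. 104. 104. 104. 104. 105. 104. 106. 104. 105. 104. 104. 105. 105.]
```

Prediction and picture agree: the bar is at u≈313, the loop centre at u≈315. Now lower it over the tip.

```bash
python3 -m handwheel '[-8.4,0,14.7,0,0,0,0,0,0,0,0,0]' | grep -E "pos|force"
python3 -c "
from h import *
go(0,222)"
```

```text
position: [487.9, -331.7, 176.0]
ft_force: [-0.3, 0.4, -1.6]
grasp_force: 40.0
loop now (in,side,z): -1.0 -0.4 237.3 tilt 31.5 yaw -68.0 tooly z 0.022
shift in tool axes to 0 222 [-7.1 -0.7 13.6] [-0.48  0.39  1.86 -0.7   0.59  2.81]
```

```bash
python3 -m handwheel '[-7.1,-0.7,13.6,0,0,0,0,0,0,0,0,0]' | grep -E "pos|force"
python3 -m handwheel '[1.3,0,13.2,0,0.1,0,0,0,0,0,0,0]' | grep -E "pos|force"
python3 -c "
from h import *
go(-9,217)"
```

```text
position: [488.9, -332.9, 161.1]
ft_force: [-1.7, 0.7, -1.6]
grasp_force: 40.0
position: [493.0, -344.6, 162.4]
ft_force: [0.2, 0.1, -2.1]
grasp_force: 40.0
loop now (in,side,z): 8.3 0.4 229.7 tilt 35.5 yaw -67.7 tooly z 0.026
shift in tool axes to -9 217 [-21.5  -0.3   0.3] [-0.47  0.43  1.9  -0.93  0.53  3.04]
```

```bash
python3 -m handwheel '[-20,0,1,0,0,0,0,0,0,0,0,0]' | grep -E "pos|force"
python3 -c "
from h import *
go(-8,218)"
```

```text
position: [486.6, -329.4, 152.3]
ft_force: [-0.9, -0.4, -1.8]
grasp_force: 40.0
loop now (in,side,z): -7.1 -0.1 218.4 tilt 34.7 yaw -67.5 tooly z 0.028
shift in tool axes to -8 218 [-1.  -0.2 -0.2] [-0.46  0.44  1.92 -0.94  0.52  3.08]
```

Loop should now be around the tip with its far wire just above the bar. A small outward tug will confirm the hook engages.

```bash
python3 -m handwheel '[-6,0,-4.3,0,0,0,0,0,0,0,0,0]' | grep -E "pos|force"
python3 -m handwheel '[-2,0,-1.4,0,0,0,0,0,0,0,0,0]' | grep -E "pos|force"
python3 -c "
from h import *
go(-8,218)"
```

```text
position: [485.6, -324.5, 155.5]
ft_force: [-0.1, -0.5, -0.5]
grasp_force: 40.0
position: [485.4, -323.3, 156.1]
ft_force: [0.5, -2.5, -0.8]
grasp_force: 40.0
loop now (in,side,z): -13.3 0.8 222.3 tilt 34.7 yaw -67.6 tooly z 0.025
shift in tool axes to -8 218 [1.9 0.8 6.6] [-0.44  0.42  1.93 -0.93  0.53  3.08]
```

```bash
python3 -m handwheel '[-2.4,0,-1.7,0,0,0,0,0,0,0,0,0]' | grep -E "pos|force"
python3 -c "
from h import *
go(-9,217)"
```

```text
position: [485.2, -321.7, 157.2]
ft_force: [2.9, -9.5, 1.6]
grasp_force: 40.0
loop now (in,side,z): -15.0 1.1 223.4 tilt 34.8 yaw -67.6 tooly z 0.025
shift in tool axes to -9 217 [1.2 1.1 8.7] [-0.44  0.42  1.93 -0.93  0.53  3.08]
```

The tug gives 10 N inward, so the hook holds the loop. Ease it onto the bar and release.

```bash
python3 -m handwheel '[1.2,1.1,8.7,0,0,0,0,0,0,0,0,0]' | grep -E "pos|force"
python3 -c "
from h import *
go(-9,217)"
python3 -m handwheel '[0,0,0,0,0,0,0,0,0,0,0,0,0,0,0,0,0,0,0,0,0,0,0,0,0,0,0,0,0,0]' 60 | grep -E "time|pos|force|width"
```

```text
position: [486.1, -328.3, 150.6]
ft_force: [0.8, -2.9, 4.7]
grasp_force: 40.0
loop now (in,side,z): -8.2 -0.2 216.5 tilt 34.6 yaw -67.5 tooly z 0.026
shift in tool axes to -9 217 [-0.3 -0.2 -0.9] [-0.46  0.44  1.93 -0.94  0.52  3.08]
time_s: 10.6
position: [485.2, -327.0, 150.4]
ft_force: [-1.2, 0.3, -0.5]
gripper_width: 0.506
grasp_force: 0.0
```

```bash
python3 -m handwheel '[0,0,-35,0,0,0,0,0,-40,0,0,0,0,0,-40,0,0,0,0,0,-30,0,0,0,0,0,0,0,0,0]' | grep -E "pos|force"
for i in 1 2 3 4 5; do python3 -m handwheel '[0,0,0,0,0,0,0,0,0,0,0,0,0,0,0,0,0,0,0,0,0,0,0,0,0,0,0,0,0,0]' | grep -E "time"; done
python3 - <<'E'
from h import *
print(observe()['position'])
d=snap('wrist','w9');e=snap('scene','s9')
for d in(d,e):
    P=pts(d);h=cv2.cvtColor(d['pixels'],cv2.COLOR_BGR2HSV);m=((h[...,0]<8)|(h[...,0]>172))&(h[...,1]>130)&(h[...,2]>50)&(d['z_map']>0)&(abs(P[...,0]-515)<90)&(abs(P[...,1]+400)<110)&(P[...,2]>-20)
    k=P[m]
    if len(k):
        c=np.median(k,0);print(len(k),np.median(np.argwhere(m),0),c.round(),'rel tip',((c-TIP)@cx).round(),((c-TIP)@cy).round(),(c-TIP)[2].round())
cv2.imwrite('pics/c9.png',np.hstack([cv2.resize(cv2.imread('pics/w9.png'),(440,330)),cv2.resize(cv2.imread('pics/s9.png')[110:260,320:480],(352,330))]))
E
```

```text
position: [459.0, -247.7, 274.6]
ft_force: [2.3, -1.2, 1.0]
grasp_force: 0.0
time_s: 11.43
time_s: 11.85
time_s: 12.27
time_s: 12.68
time_s: 13.1
[ 458.23345412 -249.52518637  269.92706053]
658 [128. 313.] [ 532. -439.  108.] rel tip 27.0 0.0 -135.0
77 [195. 390.] [ 531. -440.  102.] rel tip 27.0 -0.0 -141.0
```

View pics/c9.png

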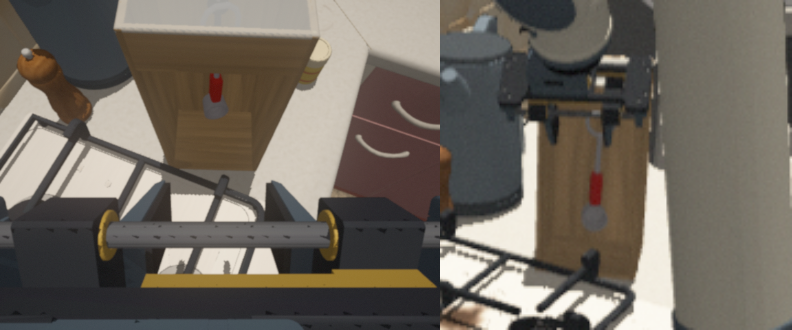

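The scoop hangs upright in the cabinet: red grip at (215,85) in the wrist half and (597,188) in the scene half, 141 mm below the tip. I'll let it settle a little longer, check that it is still, and hand in.

```bash
for i in 1 2 3 4; do python3 -m handwheel '[0,0,0,0,0,0,0,0,0,0,0,0,0,0,0,0,0,0,0,0,0,0,0,0,0,0,0,0,0,0]' | grep -E "time"; done
python3 - <<'E'
from h import *
d=get_image('wrist');P=pts(d);h=cv2.cvtColor(d['pixels'],cv2.COLOR_BGR2HSV);m=((h[...,0]<8)|(h[...,0]>172))&(h[...,1]>130)&(h[...,2]>50)&(d['z_map']>0)&(abs(P[...,0]-515)<90)&(abs(P[...,1]+400)<110)
c=np.median(P[m],0);print(c.round(),np.median(np.argwhere(m),0));
if abs(c[2]-108)<6: print(sign_off())
E
```

```text
time_s: 13.62
time_s: 14.03
time_s: 14.45
time_s: 14.87
[ 532. -439.  108.] [128. 313.]
the job is handed in; nothing more can be done
None
```

The red scoop hangs freely and still by its loop on the cabinet hook, the blue scoop was not touched, and the job was handed in at about 15 s.

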